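# Re-nest the lab vessels in size order

### The job

The tall narrow steel cup has been put away straight into the wide steel dish, so the glass beaker has no place. Nest the three in size order where the dish stands: the beaker standing in the dish and the cup standing in the beaker, all upright and fully down. Lower them in rather than dropping them, tip nothing over, keep the dish where it is, and leave the bottle, the tip box and the marker alone.

Things in the scene. Friction and masses are not known exactly. Their poses are not given: they have to be found in the camera images.
- dish_mid (a point): centre (half-way up, 19 mm over its underside) of the wide shallow steel dish: round, 68 mm outside diameter, 38 mm high, wall 2.5 mm (about 60 mm clear inside), floor 3 mm thick; 0.25 kg, loose on the bench; z is up. It is the largest vessel and stays where it stands.
- beaker_mid (a point): centre (half-way up, 34 mm over its underside) of the clear glass beaker, round: 54 mm outside diameter at the top (50 mm at the foot), 68 mm high, about 44 mm clear inside, floor 3 mm thick; about 0.06 kg; stands empty on the bench at the start. z is up along its axis. Standing in the dish its rim is 71 mm over the bench, 33 mm above the dish's rim.
- cup_mid (a point): centre (half-way up, 48 mm over its underside) of the tall narrow steel cup: round, 35 mm outside diameter (37 mm over the thin bead at the rim), 96 mm high, open at the top, about 0.09 kg. At the start it stands upright on the dish's floor, somewhat off the dish's centre. z is up along its axis. Standing in the beaker it rises 31 mm above the beaker's rim.
- bottle_mid (a point): centre of a brown reagent bottle with a screw cap, 45 mm diameter, 80 mm high, standing behind the work; a bystander
- tip_box_mid (a point): centre of a blue box of pipette tips, 78 x 118 x 70 mm, standing behind the work; a bystander
- marker_mid (a point): centre of a black marker pen, 144 mm long, 15 mm thick, lying on the bench between the vessels, roughly along x; a bystander
Things that resemble listed ones, but are neither listed nor needed, are in the scene too. What is shaped like the part that bears beaker_mid but blue, orange or red is not meant.

How it is judged:
At the end, for the whole second after the job is handed in: Beaker in the dish and cup in the beaker: each pair's axes within 10 mm, each foot within about 4 mm of the floor below it; all three upright (within 0.1 rad) and at rest; the dish on the bench within 40 mm of where it stood (horizontal distance between beaker_mid and dish_mid below 0.01 m and z of beaker_mid in the frame of dish_mid below 0.0225 m and horizontal distance between cup_mid and beaker_mid below 0.01 m and z of cup_mid in the frame of beaker_mid below 0.0215 m and angle between each of dish_mid, beaker_mid, cup_mid's own z axis and vertical below 0.1 rad and distance of dish_mid from where it was at the start of the episode below 0.04 m and height (world z) of dish_mid below 0.023 m and linear speed of each of dish, beaker, cup below 0.02 m/s); the robot touches nothing.
It fails at once if the dish, the beaker or the cup is tipped over (more than 0.8 rad) (angle between any of dish_mid, beaker_mid, cup_mid's own z axis and vertical above 0.8 rad).
It fails at once if the beaker is dropped into the dish (falls in faster than 0.65 m/s, a fall of some 20 mm) (linear speed of beaker above 0.65 m/s and horizontal distance between beaker_mid and dish_mid below 0.03 m and z of beaker_mid in the frame of dish_mid below 0.06 m).
It fails at once if the cup is dropped into the beaker (falls in faster than 0.65 m/s, a fall of some 20 mm) (linear speed of cup above 0.65 m/s and linear speed of beaker below 0.2 m/s and horizontal distance between cup_mid and beaker_mid below 0.03 m and z of cup_mid in the frame of beaker_mid below 0.08 m).
It fails at once if the bottle, the tip box or the marker is pushed more than 30 mm from its place (distance of any of bottle_mid, tip_box_mid, marker_mid from where it was at the start of the episode above 0.03 m).
It also fails if it takes over 64 s, if anything falls off the work surface, if the arm or the gripper's body presses on something with over 40 N, if the wrist force passes 120 N, or if a joint passes its speed limit or range.

### The arm

A 6-joint arm with a two-finger parallel gripper is mounted at the origin on a cart in front of the work surface, level with it; the furniture and walls round the work are solid. World frame = base frame: x ahead of the robot, y to its left, z up, the work surface at z = 0. Lengths are in m, angles in rad, forces in N, time in s.
With the tool pointing down it reaches from about 0.275 to 0.85 m from the base axis. Payload 5.2 kg.
Tool frame: the origin (TCP) lies midway between the tips of the shut fingers; the grasp point (between the pads) lies 19 mm behind it (arm.grip_depth is the distance from the TCP to the grasp point, in m); x points along the fingers, y is the direction in which the jaws open and shut, and the axes are right-handed (so a half turn about x gives the same grasp; the last joint's range is limited). The gripper opens to 85 mm and grips with 20 to 120 N. Pads are 22 mm wide; open, the fingers measure 114 mm over their backs; the gripper's body (76 mm by 85 mm) begins 54 mm behind the grasp point. The pads swing forward as they close: fully open they stand 13 mm farther back than shut.
Start: joints at [0.909, 0.259, 1.535, -0, 1.348, -0.203], TCP at [0.244, 0.493, 0.231] pointing down, gripper open.
Joint ranges: [-3.14, 3.14], [-0.91, 2.08], [0.19, 2.58], [-1.22, 4.36], [0.22, 2.71], [-3.12, 3.12]. Speed limits (rad/s): [2.57, 2.57, 3.14, 3.14, 3.14, 3.14].

### API

Orientations are given as a unit quaternion [x, y, z, w].
In Python, from workcell import arm gives the robot as it stands. Calls block until the motion is done:
- arm.reach(position, orientation): joint-space move of the TCP to a pose.
- arm.movel(position, orientation=None, speed=0.15): straight line of the TCP; orientation=None keeps the orientation; speed is the mean speed in m/s.
- arm.movej(angles): joint-space move.
- arm.grip(opening, f_grip=None): finger opening in m; f_grip is the grip in N (None keeps the last); returns when the fingers have stopped.
- arm.pause(seconds).
- arm.ik(position, orientation): joint angles nearest the present ones, or None.
- arm.get_obs(): the state.
- arm.read_camera(name): name is "side" or "top"; returns the picture (480x640x3 uint8, red, green, blue); there is no depth.
- arm.camera_info(name): a dict with "camera_matrix" (3x3 intrinsics, pixels), "R" (3x3) and "t" (3): a world point X has camera coordinates R X + t. Camera axes: x right, y down, z forward; pixel columns grow to the right and rows downward; lengths in m; the calibration is good to about 2 mm. A picture is of the moment at which its call begins. camera_info takes no time and is no camera call.
A pose or a line that the arm cannot do raises arm.IKError and nothing moves.
- arm.close_job(): hands the job in, once; it reports no verdict.
The state is a dict: "time_s": time; "joint_pos": joint angles; "qvel": joint speeds; "joint_efforts": joint torques, N m; "tool_pos": TCP position; "ee_rot": TCP orientation; "ft_force": force on the tool from outside, world axes, zero at the start; "wrist_torque": the same for the moment, N m; "finger_gap": finger opening in m.
Only numpy, scipy, OpenCV 4.12 (cv2) and the standard library are available. Lean on these libraries where they do the work, as an engineer would, in place of code of your own. Each camera call takes 0.05 s, during which the arm holds its last target.

## Working session

There is one attempt and no reset: what is moved stays moved. The work goes in short steps, each a Python script; the robot and the scene stay as the last script left them, time stands still between calls to the robot, and variables do not carry over. Pictures are saved under pics/ and viewed, and the job is handed in when it is done.

```bash
mkdir -p pics; python3 - <<'E'
from workcell import arm
import cv2
for n in("side","top"):
    cv2.imwrite(f"pics/{n}0.png",arm.read_camera(n)[:,:,::-1]); c=arm.camera_info(n); print(n,c)
o=arm.get_obs();print(o["time_s"],o["tool_pos"],o["ee_rot"],o["finger_gap"],arm.grip_depth)
E
```

```text
side {'camera_matrix': array([[502.98398521,   0.        , 318.24880511],
       [  0.        , 502.98398521, 247.42232614],
       [  0.        ,   0.        ,   1.        ]]), 'R': array([[-0.92157749, -0.38818158,  0.00316115],
       [-0.15518056,  0.36092372, -0.91959397],
       [ 0.3558285 , -0.84796765, -0.39285741]]), 't': array([0.44076959, 0.23847648, 0.45601369])}
top {'camera_matrix': array([[452.49917772,   0.        , 315.35505844],
       [  0.        , 452.49917772, 234.17852824],
       [  0.        ,   0.        ,   1.        ]]), 'R': array([[ 2.23542504e-02, -9.99749824e-01, -7.59817738e-04],
       [-9.77359587e-01, -2.16936493e-02, -2.10470004e-01],
       [ 2.10400867e-01,  5.44751433e-03, -9.77600020e-01]]), 't': array([-0.29185018,  0.56159178,  0.81561048])}
0.1 [0.24327384 0.49276667 0.23055086] [ 0.16025125  0.6888189  -0.16131545  0.68834976] 0.08529673661707354 0.0187
```

View pics/side0.png

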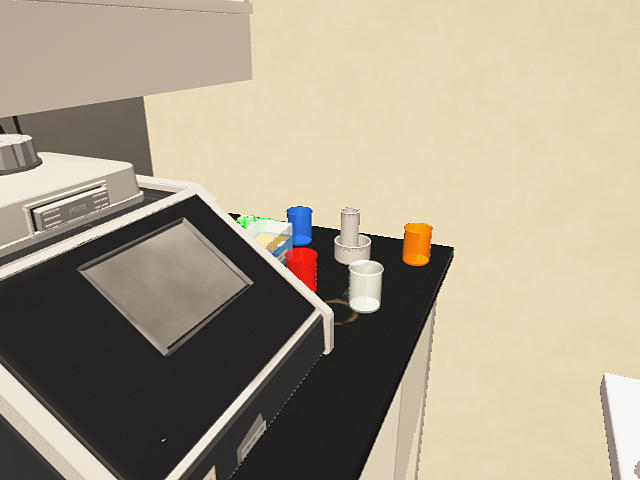

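View pics/top0.png

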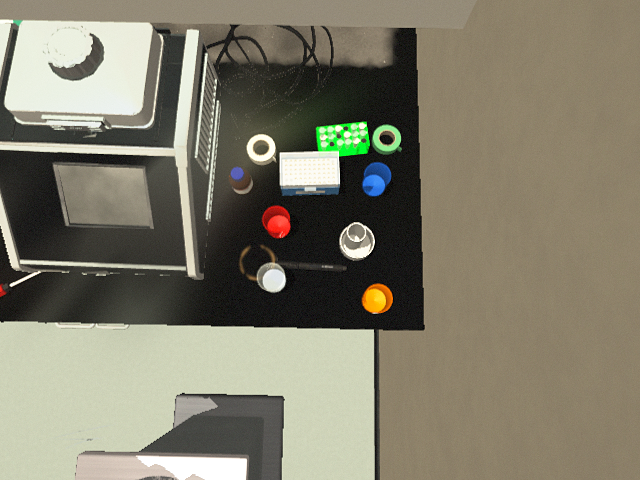

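The side view shows the beaker at about (366,287) and the cup in the dish at about (350,235). The top view shows the beaker at about (272,278), the dish and cup at about (356,240), and the marker at about (310,266). I'll zoom in next.

```bash
python3 - <<'E'
import cv2,numpy as np
t=cv2.imread("pics/top0.png");s=cv2.imread("pics/side0.png")
a=cv2.resize(t[200:325,235:405],None,fx=4.5,fy=4.5,interpolation=cv2.INTER_NEAREST);cv2.imwrite("pics/tz.png",a)
b=cv2.resize(s[195:320,280:440],None,fx=4.5,fy=4.5,interpolation=cv2.INTER_NEAREST);cv2.imwrite("pics/sz.png",b)
E
```

```text
(no output)
```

View pics/tz.png

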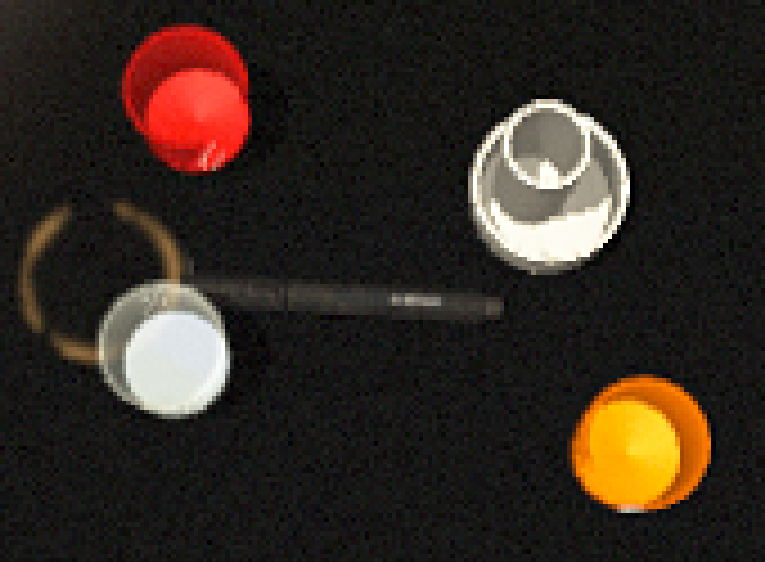

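View pics/sz.png

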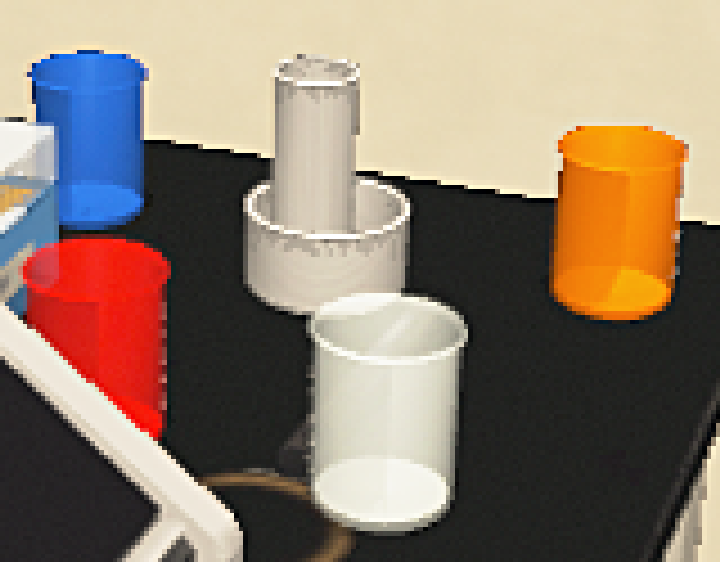

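```bash
cat > h.py <<'E'
import numpy as np
from scipy.optimize import least_squares
from workcell import arm
C={n:arm.camera_info(n) for n in("side","top")}
def proj(n,X):
    c=C[n];p=c["camera_matrix"]@(c["R"]@np.asarray(X,float)+c["t"]);return p[:2]/p[2]
def plane(n,uv,z):
    c=C[n];d=c["R"].T@np.linalg.solve(c["camera_matrix"],[*uv,1.]);o=-c["R"].T@c["t"];return o+d*(z-o[2])/d[2]
def tri(a,b):
    r=lambda X:np.r_[proj("top",X)-a,proj("side",X)-b]
    s=least_squares(r,[.5,0,.05]);return s.x,s.fun
E
python3 - <<'E'
from h import *
Z=lambda p,o:np.array(p)/4.5+o-.5
T=np.array([235,200]);S=np.array([280,195])
for n,t,s,h in(("dish",(550,186),(327.5,211),.038),("cup",(547,144),(317,71),.099),("beaker",(164,350),(387.5,328),.068)):
    a=Z(t,T);b=Z(s,S);print(n,*[np.round(x,4) for x in tri(a,b)],plane("top",a,h).round(4),plane("side",b,h).round(4))
for p in((185,282),(500,307)):print("marker",plane("top",Z(p,T),.0075).round(4))
for n,p in(("red",(187,88)),("orange",(643,443))): print(n,plane("top",Z(p,T),.068).round(4))
for n,p in(("bottlecap",(238,173)),("boxcornerFL",(283,187)),("boxFR",(338,187)),("blue",(377,176))): print(n,plane("top",p,.07).round(4))
for nm in("red","orange"): pass
E
```

```text
dish [ 0.5613 -0.3615  0.0351] [ 0.0296  0.1279 -0.1217 -0.027 ] [ 0.561  -0.3612  0.038 ] [ 0.5588 -0.3549  0.038 ]
cup [ 0.5657 -0.3547  0.0986] [ 0.0723  0.2958 -0.293  -0.0685] [ 0.5662 -0.3546  0.099 ] [ 0.5647 -0.3535  0.099 ]
beaker [ 0.4825 -0.1975  0.0671] [-0.0943 -0.4547  0.3695  0.0732] [ 0.4816 -0.1978  0.068 ] [ 0.4826 -0.1957  0.068 ]
marker [ 0.5194 -0.1998  0.0075]
marker [ 0.5112 -0.3416  0.0075]
red [ 0.5943 -0.2028  0.068 ]
orange [ 0.4475 -0.3973  0.068 ]
bottlecap [ 0.6855 -0.1243  0.07  ]
boxcornerFL [ 0.6586 -0.214   0.07  ]
boxFR [ 0.661  -0.3215  0.07  ]
blue [ 0.6853 -0.3978  0.07  ]
```

```bash
python3 - <<'E'
from h import *
from scipy.spatial.transform import Rotation as R
print(tri(np.array([203,277.]),np.array([331,312.])),tri(np.array([203,277.]),np.array([331,350.])))
print("bench front edge",plane("top",(300,325),0),plane("top",(423,328),0))
print("instr back-top right",tri(np.array([197,32.]),np.array([200,190.])))
print(R.from_quat(arm.get_obs()["ee_rot"]).as_matrix().round(3))
# down, jaws along dir phi
def q(phi):
    x=np.array([0,0,-1.]);y=np.array([np.cos(phi),np.sin(phi),0]);return R.from_matrix(np.c_[x,y,np.cross(x,y)]).as_quat()
for P in((.5657,-.3547,.075),(.4825,-.1975,.045),(.56,-.36,.045),(.445,-.295,.075),(.4825,-.1975,.3),(.05,-.3,.3),(.05,.3,.3),(.3,.0,.3),(.2,.2,.3)):
  for d in(0,30,60,90,120,150): 
    j=arm.ik(P,q(np.radians(d)));print(P,d,None if j is None else np.round(j,2))
E
```

```text
(array([ 0.48547688, -0.06622521,  0.05838252]), array([-0.64008614, -2.71380944,  1.88057488,  0.42418657])) (array([ 0.48412658, -0.05545707,  0.00691923]), array([ 0.22991509,  1.00312319, -0.66714922, -0.14618456]))
bench front edge [ 0.39589088 -0.25260684  0.        ] [ 0.39551048 -0.49631143  0.        ]
instr back-top right (array([ 0.79691955, -0.11860539,  0.21089274]), array([ 27.66493233,  51.18458819, -45.76755878, -23.56296231]))
[[-0.001  0.443  0.897]
 [-0.001  0.897 -0.443]
 [-1.    -0.002 -0.   ]]
(0.5657, -0.3547, 0.075) 0 [-0.73  0.59  1.42 -0.    1.13 -0.73]
(0.5657, -0.3547, 0.075) 30 [-0.73  0.59  1.42 -0.    1.13 -1.25]
(0.5657, -0.3547, 0.075) 60 [-0.73  0.59  1.42 -0.    1.13 -1.77]
(0.5657, -0.3547, 0.075) 90 [-0.73  0.59  1.42 -0.    1.13 -2.3 ]
(0.5657, -0.3547, 0.075) 120 [-0.73  0.59  1.42 -0.    1.13 -2.82]
(0.5657, -0.3547, 0.075) 150 [-0.73  0.59  1.42 -0.    1.13  2.94]
(0.4825, -0.1975, 0.045) 0 [-0.6   0.41  1.83 -0.    0.9  -0.6 ]
(0.4825, -0.1975, 0.045) 30 [-0.6   0.41  1.83 -0.    0.9  -1.13]
(0.4825, -0.1975, 0.045) 60 [-0.6   0.41  1.83 -0. 
[... 2047 characters left out ...]
   1.52 -1.59]
(0.3, 0.0, 0.3) 0 [-0.38 -0.27  1.89 -0.    1.52 -0.38]
(0.3, 0.0, 0.3) 30 [-0.38 -0.27  1.89 -0.    1.52 -0.9 ]
(0.3, 0.0, 0.3) 60 [-0.38 -0.27  1.89 -0.    1.52 -1.43]
(0.3, 0.0, 0.3) 90 [-0.38 -0.27  1.89 -0.    1.52 -1.95]
(0.3, 0.0, 0.3) 120 [-0.38 -0.27  1.89 -0.    1.52 -2.47]
(0.3, 0.0, 0.3) 150 [-0.38 -0.27  1.89 -0.    1.52 -3.  ]
(0.2, 0.2, 0.3) 0 [ 0.38 -0.31  1.92 -0.    1.53  0.38]
(0.2, 0.2, 0.3) 30 [ 0.38 -0.31  1.92 -0.    1.53 -0.14]
(0.2, 0.2, 0.3) 60 [ 0.38 -0.31  1.92 -0.    1.53 -0.66]
(0.2, 0.2, 0.3) 90 [ 0.38 -0.31  1.92 -0.    1.53 -1.19]
(0.2, 0.2, 0.3) 120 [ 0.38 -0.31  1.92 -0.    1.53 -1.71]
(0.2, 0.2, 0.3) 150 [ 0.38 -0.31  1.92 -0.    1.53 -2.24]
```

```bash
cat >> h.py <<'E'
import cv2
from scipy.spatial.transform import Rotation as Rn
def q(deg):
    p=np.radians(deg);x=np.array([0,0,-1.]);y=np.array([np.cos(p),np.sin(p),0]);return Rn.from_matrix(np.c_[x,y,np.cross(x,y)]).as_quat()
Q0=q(0)
def st(m=""):
    o=arm.get_obs();print(m,round(o["time_s"],2),o["tool_pos"].round(4),"gap",round(float(o["finger_gap"]),4),"F",np.round(o["ft_force"],2))
def shots(tag,tr=None,sr=None):
    for n,r in(("top",tr),("side",sr)):
        im=arm.read_camera(n)[:,:,::-1];cv2.imwrite(f"pics/{n}_{tag}_full.png",im)
        if r is not None:
            y0,y1,x0,x1=r;im=cv2.resize(im[y0:y1,x0:x1],None,fx=4.5,fy=4.5,interpolation=cv2.INTER_NEAREST)
        cv2.imwrite(f"pics/{n}_{tag}.png",im)
TR=(200,325,235,405);SR=(195,320,280,440)
E
python3 - <<'E'
from h import *
arm.reach([.2,.25,.32],q(60));st()
arm.reach([.33,-.15,.3],Q0);st()
arm.grip(.06)
arm.reach([.5655,-.3543,.2],Q0);st()
arm.movel([.5655,-.3543,.074],speed=.12);st("down")
shots("c1",TR,SR)
E
```

```text
1.12 [0.2004 0.2505 0.3199] gap 0.0857 F [-0.99  0.15 -0.41]
 2.67 [ 0.3303 -0.1493  0.2998] gap 0.0855 F [-0.63  0.25 -0.08]
 4.29 [ 0.5653 -0.354   0.2009] gap 0.0601 F [0.19 0.13 0.55]
down 5.49 [ 0.566  -0.3548  0.075 ] gap 0.0599 F [0.27 0.15 0.6 ]
```

View pics/side_c1.png

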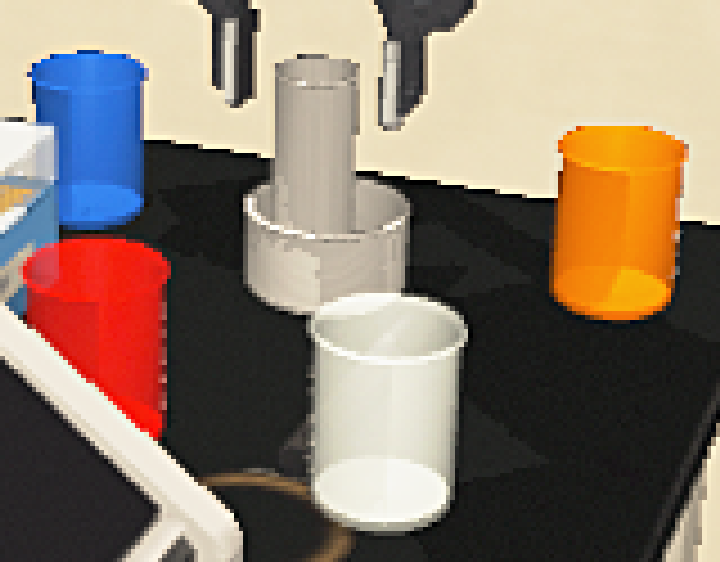

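View pics/top_c1.png

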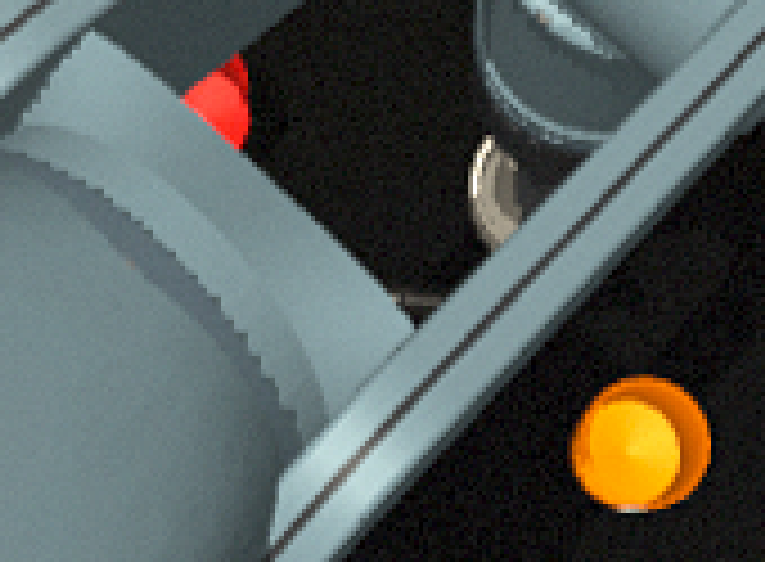

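The side view shows the fingers straddling the cup rim (zoomed (235,100) and (390,125), cup at 317). In the top view the arm hides the work. I'll grip now.

```bash
python3 - <<'E'
from h import *
st();arm.grip(.0,30);st("grip")
p=arm.get_obs()["tool_pos"]
arm.movel([.5655,-.3543,.17],speed=.08);st("lift")
shots("c2",TR,SR)
E
```

```text
5.59 [ 0.566  -0.3548  0.0751] gap 0.0602 F [-0.06 -0.63 -0.08]
grip 5.94 [ 0.5659 -0.3546  0.0747] gap 0.0342 F [-0.1   0.34  4.24]
lift 7.29 [ 0.5652 -0.354   0.1692] gap 0.0341 F [ 0.21  0.2  -1.77]
```

View pics/side_c2_full.png

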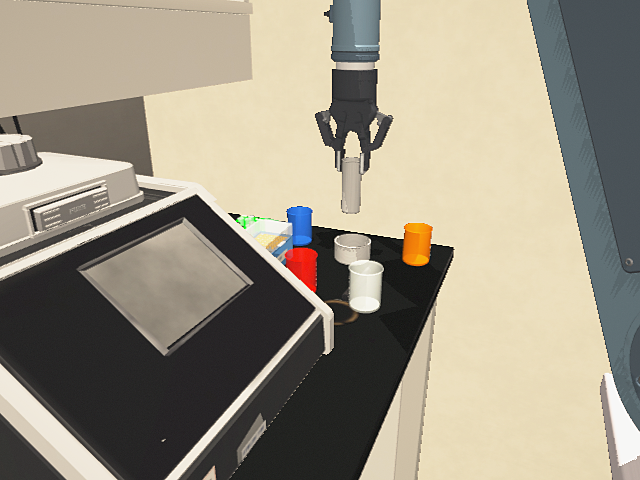

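```bash
python3 - <<'E'
from h import *
arm.movel([.445,-.295,.17],speed=.12);st()
arm.movel([.445,-.295,.080],speed=.1);st()
z=.080
while z>.066:
    z-=.002;arm.movel([.445,-.295,z],speed=.03)
    f=arm.get_obs()["ft_force"][2]
    if f>1: break
st("down")
arm.grip(.06);st("open")
arm.movel([.445,-.295,.2],speed=.15)
arm.grip(.085);arm.reach([.33,-.05,.3],Q0);st()
shots("c3",TR,SR)
E
```

```text
8.66 [ 0.4455 -0.2954  0.1701] gap 0.0344 F [ 0.55  0.17 -0.07]
 9.71 [ 0.4454 -0.2954  0.0806] gap 0.0341 F [-0.44  0.57 -0.73]
down 10.96 [ 0.4456 -0.2955  0.0716] gap 0.0345 F [-2.2   1.68 11.4 ]
open 11.32 [ 0.4449 -0.2949  0.0698] gap 0.0597 F [ 0.56 -0.61 -0.69]
 13.82 [ 0.3305 -0.0506  0.2999] gap 0.0848 F [-0.36  0.49  0.54]
```

View pics/side_c3.png

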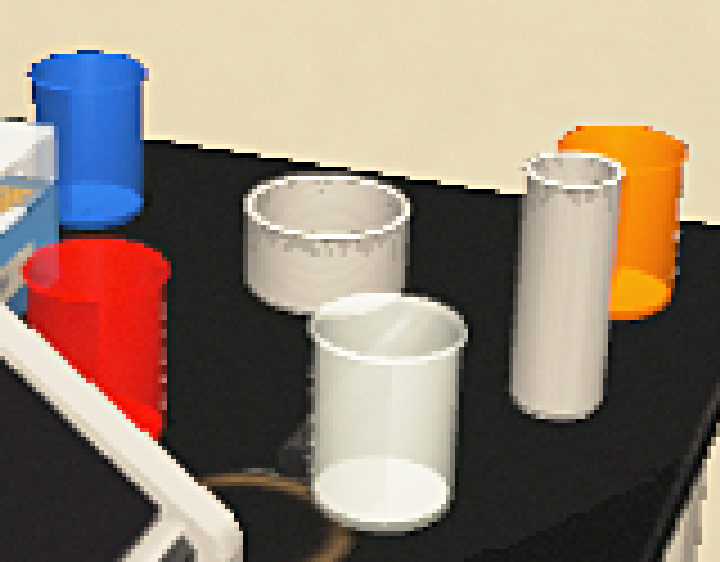

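View pics/top_c3.png

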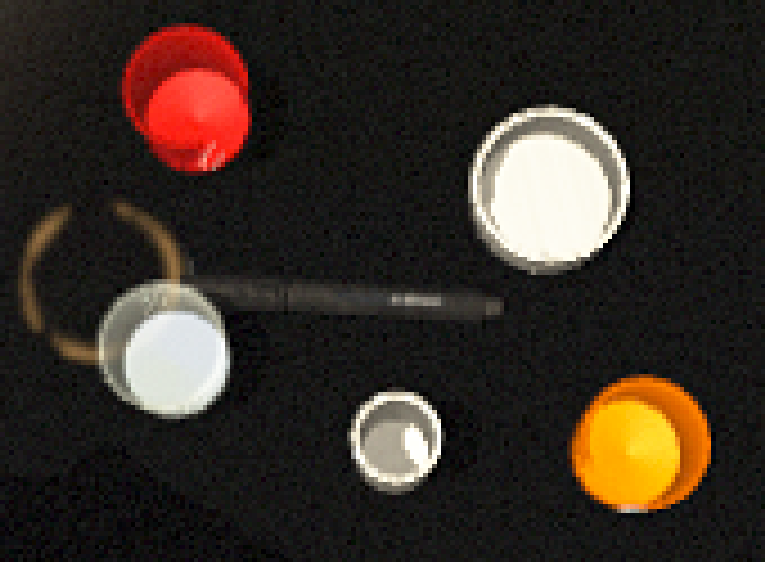

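The dish is empty. In the zoomed top view its rim is centred at about (550,185), the cup stands at (396,441) and the beaker is at (164,350). The marker hasn't moved. I'll refine the dish centre and compare the cup against the gripper frame.

```bash
python3 - <<'E'
from h import *
Z=lambda p,o:np.array(p)/4.5+o-.5
T=np.array([235,200]);S=np.array([280,195])
for n,t,s,h in(("dish",(550,185),(327.5,208.5),.038),("cup",(396.5,439),(573,170),.096),("beaker",(164,350),(387.5,328),.068)):
    a=Z(t,T);b=Z(s,S);print(n,*[np.round(x,4) for x in tri(a,b)],plane("top",a,h).round(4),plane("side",b,h).round(4))
# mask-based ellipse of rims (bright contour, top)
g=cv2.imread("pics/top_c3_full.png");m=(g.min(2)>70).astype(np.uint8)
cs,_=cv2.findContours(m,cv2.RETR_EXTERNAL,cv2.CHAIN_APPROX_NONE)
for c in cs:
    if 100<cv2.contourArea(c)<2000:
        (x,y),ax,_=cv2.fitEllipse(c);
        if 235<x<405 and 200<y<325: print(np.round((x,y),1),np.round(ax,1),plane("top",(x,y),.038).round(4),cv2.boundingRect(c))
E
```

```text
dish [ 0.5614 -0.3614  0.0363] [ 0.0418  0.1802 -0.1716 -0.0381] [ 0.5614 -0.3612  0.038 ] [ 0.5597 -0.3575  0.038 ]
cup [ 0.4448 -0.2951  0.0955] [-0.0018 -0.0112  0.0102  0.0016] [ 0.4448 -0.2951  0.096 ] [ 0.4446 -0.2939  0.096 ]
beaker [ 0.4825 -0.1975  0.0671] [-0.0943 -0.4547  0.3695  0.0732] [ 0.4816 -0.1978  0.068 ] [ 0.4826 -0.1957  0.068 ]
[322.4 297.3] [19.8 21.8] [ 0.4486 -0.2955  0.038 ] (312, 287, 21, 23)
[271.  277.1] [28.2 30.3] [ 0.4855 -0.1949  0.038 ] (256, 262, 30, 31)
[356.3 241.4] [34.8 36.2] [ 0.5598 -0.3604  0.038 ] (339, 223, 36, 38)
```

```bash
python3 - <<'E'
from h import *
X,Y=.482,-.1972
arm.reach([X,Y,.18],Q0);st()
arm.movel([X,Y,.038],speed=.1);st("down")
arm.grip(0,25);st("grip")
arm.movel([X,Y,.16],speed=.08);st("lift")
shots("b1",TR,SR)
E
```

```text
14.88 [ 0.4817 -0.1969  0.1802] gap 0.0849 F [ 0.62 -0.1   1.29]
down 16.45 [ 0.4824 -0.1975  0.0386] gap 0.085 F [-1.25 -0.27 -0.81]
grip 16.86 [ 0.4823 -0.1974  0.0386] gap 0.0524 F [-0.42  1.14  4.81]
lift 18.53 [ 0.4817 -0.197   0.1595] gap 0.0524 F [ 0.28 -0.96 -0.46]
```

View pics/side_b1_full.png

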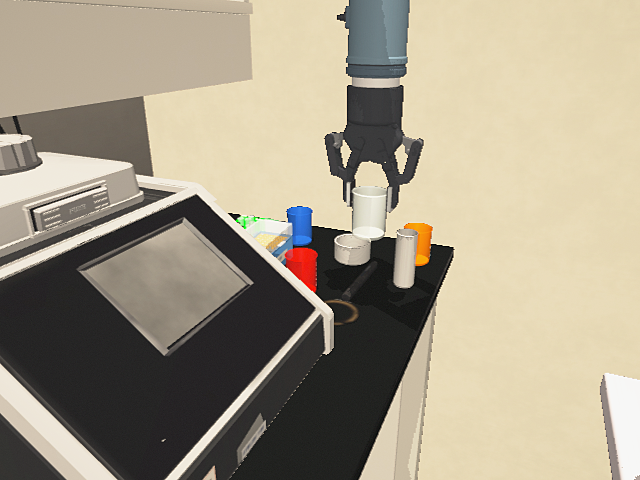

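The beaker hangs upright at about (368,213) and the dish is clear at (352,248). Next I'll carry it over and check alignment while hovering.

```bash
python3 - <<'E'
from h import *
X,Y=.5606,-.3605
arm.movel([X,Y,.16],speed=.12)
arm.movel([X,Y,.088],speed=.08);st()
shots("b2",TR,(150,275,290,420))
for z in(.0,.038): print(z,proj("side",[X,Y,z]),proj("side",[X,Y,.118]))
E
```

```text
21.34 [ 0.561  -0.3608  0.0887] gap 0.0523 F [-0.06  0.73 -0.31]
0.0 [351.7778282  258.60478275] [353.68194025 199.51000736]
0.038 [352.37065059 240.2063352 ] [353.68194025 199.51000736]
```

View pics/side_b2.png

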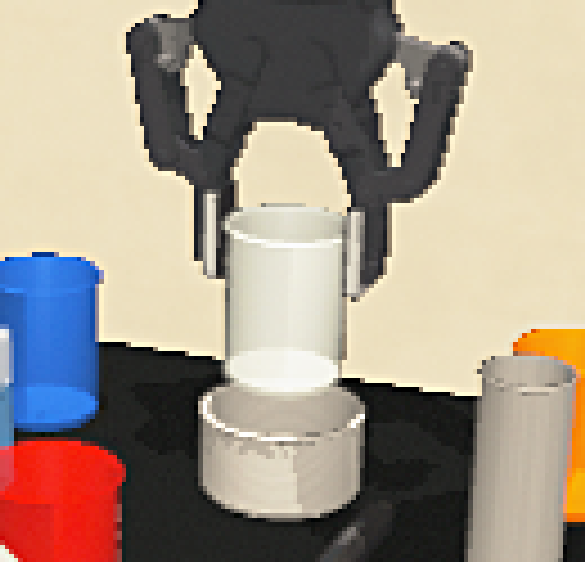

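In the side view, the beaker's foot centre (zoomed x≈282) lines up with the dish rim centre (282). I'll lower it.

```bash
python3 - <<'E'
from h import *
X,Y=.5606,-.3605
arm.movel([X,Y,.050],speed=.06);st()
z=.050
while z>.036:
    z-=.0015;arm.movel([X,Y,z],speed=.03)
    f=arm.get_obs()["ft_force"][2]
    if f>2.5: break
st("down")
arm.grip(.07);st("open");arm.pause(.2)
arm.movel([X,Y,.2],speed=.15)
arm.grip(.06);arm.reach([.40,-.10,.3],Q0);st()
shots("b3",TR,SR)
E
```

```text
22.23 [ 0.5607 -0.3607  0.05  ] gap 0.0522 F [-0.33 -1.   -0.21]
down 23.73 [ 0.5609 -0.3608  0.0416] gap 0.0525 F [-1.65 -0.32  4.37]
open 24.04 [ 0.5605 -0.3604  0.0407] gap 0.0698 F [-0.08 -0.08 -0.8 ]
 26.94 [ 0.4006 -0.1007  0.2999] gap 0.0599 F [-0.51 -0.78 -0.12]
```

View pics/side_b3.png

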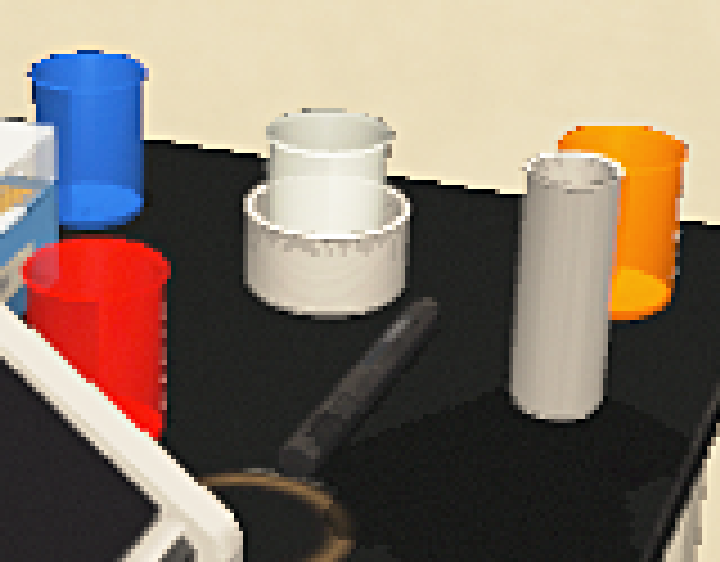

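View pics/top_b3.png

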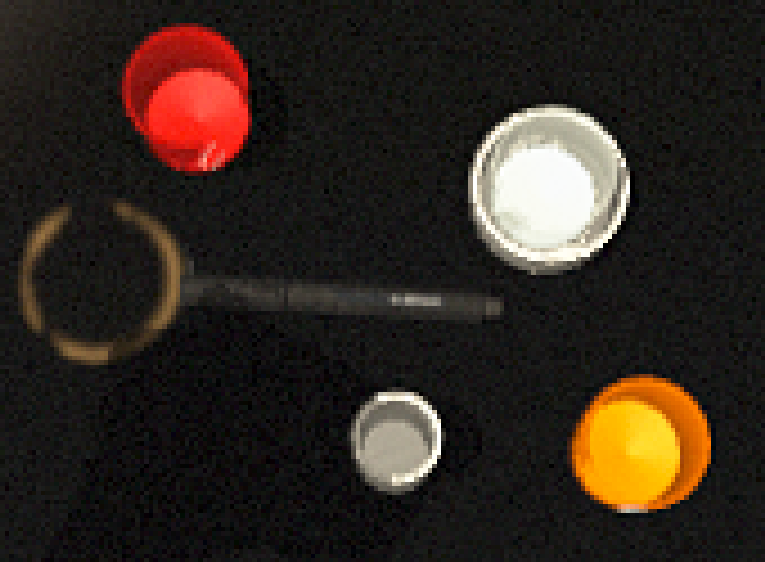

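The beaker stands in the dish. In the zoomed side view its rim is at about (330,130). I'll locate it and pick the cup.

```bash
python3 - <<'E'
from h import *
b=np.array((330,129.5))/4.5+[280,195]-.5
print(plane("side",b,.071).round(4), (proj("side",[.5606,-.3605,.071])+.5-[280,195])*4.5)
# top beaker floor (z=.006) centre zoom ~ (547,187)?
print((proj("top",[.5606,-.3605,.071])+.5-[235,200])*4.5)
X,Y=.4448,-.2951
arm.reach([X,Y,.2],Q0)
arm.movel([X,Y,.0712],speed=.12);st("down")
arm.grip(0,30);st("grip")
arm.movel([X,Y,.2],speed=.1);st("lift")
X,Y=.5606,-.3605
arm.movel([X,Y,.2],speed=.12)
arm.movel([X,Y,.155],speed=.1);st()
shots("d1",TR,(130,255,290,420))
E
```

```text
[ 0.5615 -0.3628  0.071 ] [330.30385301 131.63049006]
[555.23560984 171.5490602 ]
down 29.17 [ 0.4453 -0.2955  0.072 ] gap 0.0598 F [-1.17 -0.54 -0.34]
grip 29.52 [ 0.4452 -0.2956  0.0721] gap 0.034 F [0.23 0.82 6.64]
lift 30.96 [ 0.4445 -0.2948  0.1993] gap 0.0341 F [ 0.31  0.78 -0.66]
 32.82 [ 0.5606 -0.3606  0.1553] gap 0.0341 F [-0.06 -0.47 -1.68]
```

View pics/side_d1.png

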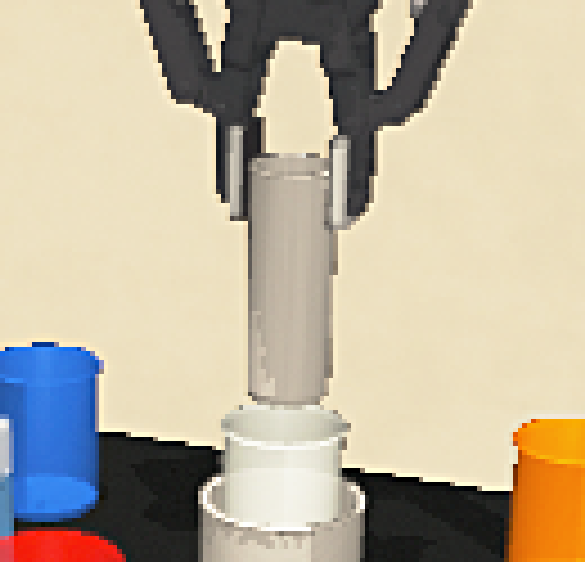

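View pics/top_d1.png

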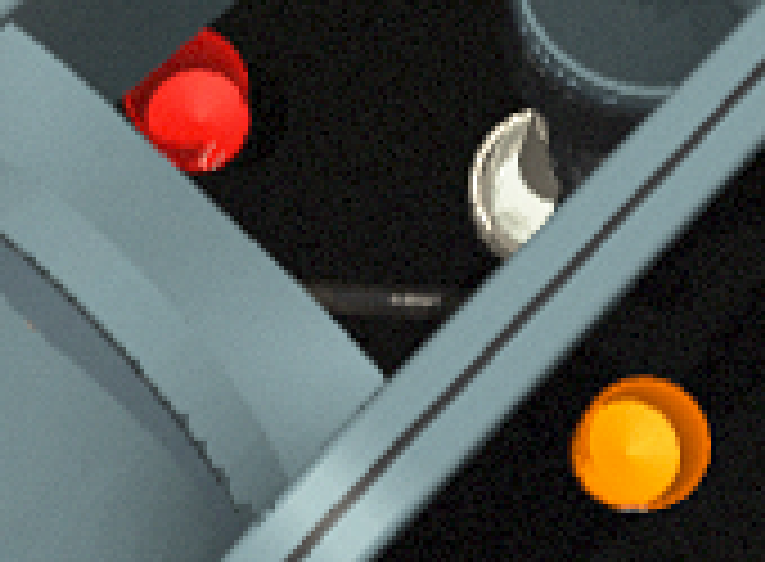

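The cup's foot (zoomed x≈288) sits within about 1 mm of the beaker rim centre (286). I'll lower it while watching the force.

```bash
python3 - <<'E'
from h import *
X,Y=.5612,-.3607
z=.155
arm.movel([X,Y,.142],speed=.06)
z=.142
while z>.0735:
    z-=.004 if z>.085 else .0015
    arm.movel([X,Y,z],speed=.05 if z>.085 else .03)
    F=arm.get_obs()["ft_force"]
    if F[2]>2.5 or np.hypot(F[0],F[1])>6: st("contact");break
st("end")
shots("d2",TR,(130,255,290,420))
E
```

```text
contact 37.82 [ 0.5615 -0.361   0.0784] gap 0.0341 F [-0.92 -0.46  5.14]
end 37.82 [ 0.5615 -0.361   0.0784] gap 0.0341 F [-0.92 -0.46  5.14]
```

View pics/side_d2.png

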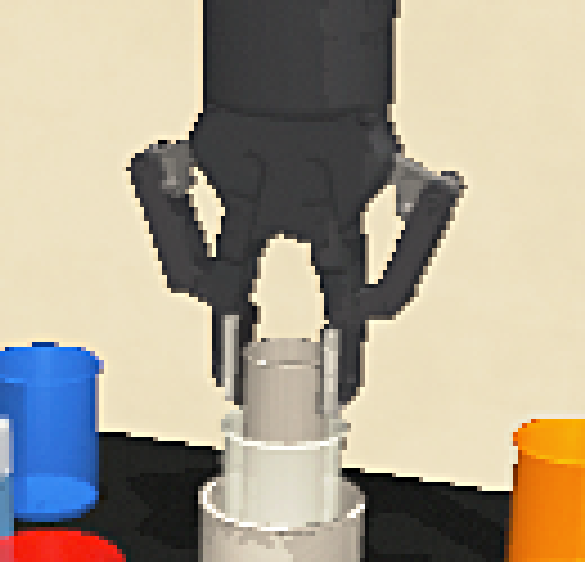

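Contact came at TCP z=0.078, which is the expected floor height, so I'll release.

```bash
python3 - <<'E'
from h import *
arm.grip(.06);st("open");arm.pause(.2)
p=arm.get_obs()["tool_pos"]
arm.movel([.5612,-.3607,.2],speed=.12)
arm.reach([.40,-.10,.3],Q0);arm.pause(.3);st()
shots("e",TR,SR)
E
```

```text
open 38.28 [ 0.5611 -0.3606  0.0771] gap 0.0601 F [0.1  0.48 0.56]
 41.18 [ 0.4003 -0.1005  0.2995] gap 0.0599 F [-0.66 -0.12 -0.61]
```

View pics/side_e.png

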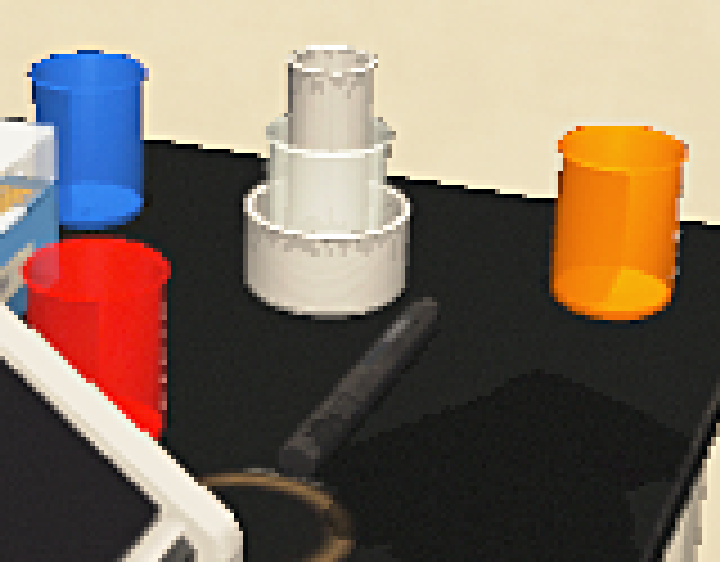

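View pics/top_e.png

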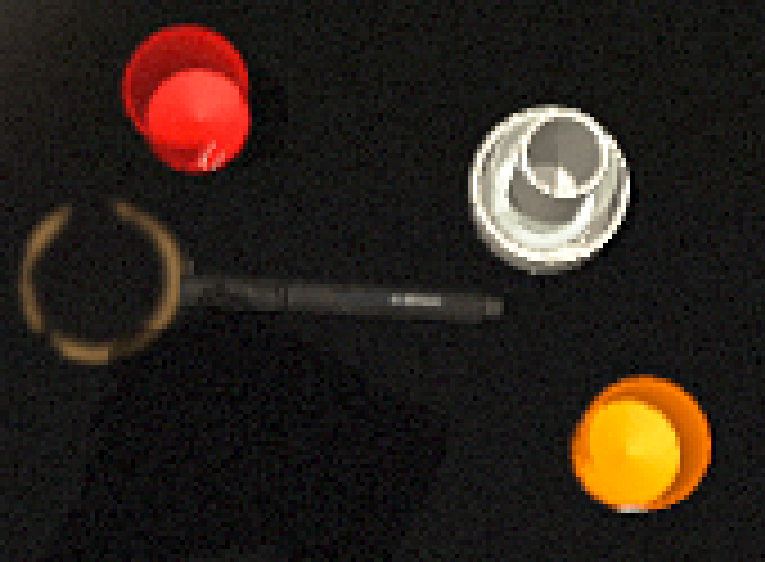

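The cup stands upright in the beaker, and the beaker in the dish. The cup rim is at zoomed side (333,60) and top (565,155). I'll check its height, then hand in.

```bash
python3 - <<'E'
from h import *
x,r=tri(np.array((565,155))/4.5+[235,200]-.5,np.array((333,60))/4.5+[280,195]-.5);print(x.round(4),r.round(2))
if abs(x[2]-.102)<.005: arm.close_job();print("handed in")
E
```

```text
[ 0.561  -0.3617  0.1017] [ 0.02  0.09 -0.09 -0.02]
the job is handed in; nothing more can be done
handed in
```

The three vessels are nested where the dish stands, and I handed the job in at about 41 s. I moved the cup out of the dish onto free bench, lowered the beaker into the dish until it touched, then lowered the cup into the beaker and backed the arm away.

- **Cup:** in the last pictures its rim is at z = 0.1017 m, against 0.102 m expected when fully down. Its axis is at (0.561, -0.362), within about 1–2 mm of the beaker and dish centres.
- **Fit:** first contact when lowering each vessel came close to the expected floor height, and all three look upright.
- **Surroundings:** the dish and marker look unmoved in the last pictures. The bottle and tip box fell outside those close-ups, so I did not re-measure them; the arm never worked near them.
- **Disagreement:** the two camera views differed by up to about 4–6 mm in y when I measured the dish rim, and by less for the cup and beaker. I placed to the top-view estimate, shifted about 1 mm towards the side view, and alignment checks while hovering over the dish and the beaker confirmed it.

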